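Clamp the microscope lamp housing and offer up its cover

ROBOT

A 6-joint arm with a two-finger parallel gripper is mounted at the origin on the work surface. World frame = base frame: x ahead of the robot, y to its left, z up, the work surface at z = 0. Lengths are in m, angles in rad, forces in N, time in s.
With the tool pointing down it reaches from about 0.35 to 0.875 m from the base axis. Payload 15.5 kg.
Tool frame: the origin (TCP) lies at the very end of the fingers, on their centre line; the grasp point (between the pads) lies 19 mm behind it; z points along the fingers, y is the direction in which the jaws open and shut (so a half turn about z gives the same grasp; the last joint's range is limited). The gripper opens to 85 mm and grips with 20 to 120 N. Pads are 22 mm wide; open, the fingers measure 114 mm over their backs; the gripper's body (76 mm by 85 mm) begins 54 mm behind the grasp point. The pads swing forward as they close: fully open they stand 13 mm farther back than shut.
Start: joints at [-1.27, 0.494, 1.345, -0, 1.302, -0.096], TCP at [0.242, -0.576, 0.231] pointing down, gripper open.
Joint ranges: [-2.91, 2.91], [-0.82, 2.16], [0.22, 2.67], [-1.22, 4.37], [0.12, 2.79], [-3.08, 3.08]. Speed limits (rad/s): [1.89, 1.89, 2.57, 3.01, 3.01, 3.01].

INTERFACE

Orientations are given as a unit quaternion [w, x, y, z].
In Python, from bench import ctrl, viewer, sign_off gives the robot as it stands.
- The arm moves only by the tool servo_tool, never from a script. Its argument "increments" is a list of rows, each a list of 2 entries, a list of its own where there are three numbers: the shift along the tool's x, y, z in cm, then the turn about the tool's z in rad. In form: [[[dx, dy, dz], turn], ...]. A call has 1 to 8 rows; each row shifts and turns the commanded pose from where the row before left it, along the tool's axes as they then stand; what a row does not reach is not made up. A row lasts 1/12 s, in which the tool goes at most 41.7 mm and 7.16 degrees, less where a joint would pass 70% of its speed; a pose out of reach is approached as far as the arm can. A call with a gripper value outside its range is refused whole. "gripper" is the opening in per cent of the stroke, from 0 (shut) to 100 (fully open), set as the call begins (left out, the last holds). The fingers move at their own pace and stop on an object; the grip force is fixed at half the most. Time passes only in rows, so rows that do not move let the fingers close. It gives the time, the measured TCP pose, the force and the opening at its end, in the units of the state.
- ctrl.read_state(): the state, without advancing time (a new reading comes with each control period).
- viewer.get_image(name): name is "side" or "top"; returns a dict with "image" (384x512x3 uint8, blue, green, red), "fx", "fy", "cx", "cy" (pixels), "D" ([k1, k2, p1, p2, k3] as OpenCV has them; the pictures are not rectified), "extrinsics" (4x4, takes a point from camera to world coordinates). Camera axes: x right, y up, looking along -z (the intrinsics and any distortion apply to the point x, -y, -z); pixel columns grow to the right and rows downward; lengths in m; the calibration is good to about 2 mm. A picture is of the moment at which its call begins. There is no depth.
- sign_off(): hands the job in, once; it reports no verdict.
The state is a dict: "time_s": time; "qpos": joint angles; "joint_velocities": joint speeds; "tau": joint torques, N m; "position": TCP position; "orientation": TCP orientation; "force": force on the tool from outside, world axes, zero at the start; "ft_torque": the same for the moment, N m; "finger_gap": finger opening in m.
Only numpy, scipy, OpenCV 4.12 (cv2) and the standard library are available. Lean on these libraries where they do the work, as an engineer would, in place of code of your own. Each camera call takes 0.05 s, during which the arm holds its last target. There are 200 camera calls.

TASK

On the microscope service bench, wind the red crank of the blue vise clockwise until the sliding jaw clamps the lamp housing firmly against the fixed jaw. Then pick up the dark cover plate by its black grip block and hold it level and still about a centimetre above the housing, without ever touching the housing with it, all four holes lined up over the threaded holes and the green mark over the green mark. Finish while holding it there, with the housing still clamped; leave the oil bottle, screw dish and screwdriver alone.

Things in the scene. Friction and masses are not known exactly. Their poses are not given: they have to be found in the camera images.
- vise: Blue bench vise, bolted down, 120 x 240 mm in plan. Origin at bench height under the centre of the clamped housing; z up; jaws close along y. Flat bed 30 mm above the bench. Fixed steel jaw on the -y side, face at y = -32 mm; both jaws are 100 mm long (x), tops 66 mm above the bench. Blue gearbox, 70 x 60 mm, top at 70 mm, carries the crank at the +y end, centred at y = 115 mm.
- jaw: The sliding steel jaw, 100 x 25 x 36 mm, between housing and gearbox. Its origin is the bottom middle of its clamping face, 30 mm above the bench; it stands at y = +49 mm in the vise's frame with the crank at 0 and moves 5 mm towards -y per radian of crank.
- crank (a joint): Angle of the crank, rad; grows clockwise seen from above, 0 to 4.4; starts at 0 to 0.9. At 0 the arm points along the vise's -x. The housing meets both jaws at about 3.4; pushing the stiffening handle on with 10 to 15 N (crank about 3.45, hand some 5 mm further) clamps firmly. Free turning takes 4 N; this friction holds the screw when let go (it springs back slightly).
- crank_grip (a point): Middle of the crank's handle, an upright red cylinder 16 mm in diameter and 40 mm tall (81 to 121 mm above the bench, this point at 101 mm), 50 mm from the shaft; it spins freely on its pin, so it can be gripped and carried round without turning the hand.
- crank_axis (a point): Point on the crank's shaft axis, level with the middle of the red handle (101 mm above the bench).
- housing: Loose lamp housing on the vise's bed between the jaws: white box with aluminium top, 90 (x) x 64 (y) x 50 mm, 0.6 kg, top 80 mm above the bench. Origin: centre of its underside, z up. 6 mm threaded holes in the top at (-36, +23), (-36, -23), (+36, +13), (+36, -13) mm: a wide and a narrow pair. Green mark mid-edge by the narrow pair (+x). Lamp opening 40 x 30 mm in the middle.
- housing_top (a point): Centre of the housing's top face, axes as the housing's.
- housing_hole_wide (a point): Mouth of the threaded hole at (-36, +23) mm on the housing's top.
- housing_hole_narrow (a point): Mouth of the threaded hole at (+36, -13) mm on the housing's top.
- cover: Dark steel cover plate lying flat on the bench, 90 (x) x 64 (y) x 4 mm, about 0.2 kg. Origin: centre of its underside, z up. 7 mm holes at the same coordinates as the housing's; green mark at the middle of its +x edge, by the narrow pair. In its middle stands a black grip block, 44 (x) x 18 (y) mm, its top 32 mm above the plate's underside.
- cover_hole_wide (a point): Lower end of the cover's hole at (-36, +23) mm, on its underside.
- cover_hole_narrow (a point): Lower end of the cover's hole at (+36, -13) mm, on its underside.
- oil_bottle: Bystander: small amber bottle with black cap, 32 mm in diameter, 75 mm tall. Origin under its centre.
- screw_dish: Bystander: white round dish with screws in it, 72 mm in diameter, 18 mm high. Origin under its centre.
- driver: Bystander: orange screwdriver, 170 mm long, lying on the bench along its own x.
Mind the look-alikes: they are no part of the job. Leave any purple look-alike of the housing alone.

How it is judged:
By the outcome, as a careful person would: the job done as asked, in the order asked, and still so for the second after the job is handed in, while the arm keeps its last pose, push and grip.
It also fails if it takes over 58 s, if anything falls off the work surface, if the arm or the gripper's body presses on something with over 40 N, if the wrist force passes 120 N, or if a joint passes its speed limit or range.

## Working session

There is one attempt and no reset: what is moved stays moved. The work goes in short steps, Python scripts to look and compute and a tool call to move; the robot and the scene stay as the last step left them, time stands still between calls to the robot, and variables do not carry over. Pictures are saved under pics/ and viewed, about 8 in all and at most 12, crops included, and the job is handed in when it is done.

Besides the shell and the picture viewer there is one more tool, called after "Call:" as name(argument=value, ...) on one line, values as JSON. servo_tool: Moves the arm, as the interface text tells. Its arguments: {"type":"object","properties":{"increments":{"type":"array"},"gripper":{"type":"number"}},"required":["increments"]}

```bash
mkdir -p pics; ls
cat > h.py <<'E'
import numpy as np, cv2
from bench import ctrl, viewer, sign_off
def get(n,save=None):
    d=viewer.get_image(n)
    if save: cv2.imwrite(f'pics/{save}.png',d['image'])
    return d
def K(d): return np.array([[d['fx'],0,d['cx']],[0,d['fy'],d['cy']],[0,0,1.]])
def ray(d,px):
    u=cv2.undistortPoints(np.array(px,float).reshape(-1,1,2),K(d),np.array(d['D'],float)).reshape(-1,2)
    T=np.array(d['extrinsics']); v=np.c_[u[:,0],-u[:,1],-np.ones(len(u))]@T[:3,:3].T
    return T[:3,3],v
def onz(d,px,z):
    o,v=ray(d,px); return o+v*((z-o[2])/v[:,2])[:,None]
def proj(d,P):
    T=np.array(d['extrinsics']); c=(np.array(P,float).reshape(-1,3)-T[:3,3])@T[:3,:3]
    c=c*[1,-1,-1]
    return cv2.projectPoints(c,np.zeros(3),np.zeros(3),K(d),np.array(d['D'],float))[0].reshape(-1,2)
E
python3 - <<'E'
from h import *
for n in('top','side'):
    d=get(n,n+'0'); print(n,d['fx'],d['cx'],d['cy'],d['D']); print(np.round(d['extrinsics'],3))
print(ctrl.read_state())
a,b=[cv2.imread(f'pics/{n}0.png') for n in('top','side')]
E
```

```text
pics
top 347.01205427855524 256.53930378848787 190.27390672370322 [-0.09569154  0.          0.          0.          0.        ]
[[-0.     0.999 -0.043  0.501]
 [-1.    -0.001 -0.014 -0.05 ]
 [-0.014  0.043  0.999  0.981]
 [ 0.     0.     0.     1.   ]]
side 414.16568287109254 260.2353285768754 189.5542208003816 [0.00870764 0.         0.         0.         0.        ]
[[-0.816  0.383 -0.433  0.095]
 [-0.578 -0.535  0.616  0.661]
 [ 0.005  0.753  0.658  0.823]
 [ 0.     0.     0.     1.   ]]
{'time_s': 0.1, 'qpos': array([-1.26950332e+00,  4.94118288e-01,  1.34608094e+00,  2.42815967e-05,
        1.30247637e+00, -9.54754258e-02]), 'joint_velocities': array([ 0.00078099, -0.00263659, -0.00025982,  0.00108199, -0.00091064,
       -0.00060604]), 'tau': array([ 4.13588161e-03, -8.83583236e+01, -3.84566367e+01, -1.33857820e-04,
        5.20332920e-03, -2.67466936e-05]), 'position': array([ 0.24145329, -0.57612748,  0.2307576 ]), 'orientation': array([-5.39810589e-04,  9.80386797e-01,  1.97082307e-01, -4.39813098e-05]), 'force': array([ 0.2465482 , -0.58826043, -0.42705932]), 'ft_torque': array([ 0.02280607,  0.01123661, -0.0253768 ]), 'finger_gap': 0.08557808443304747}
```

View pics/top0.png

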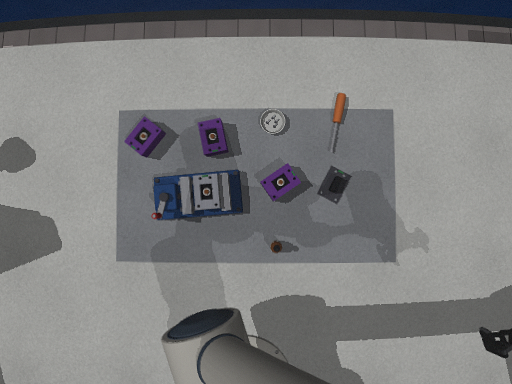

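View pics/side0.png

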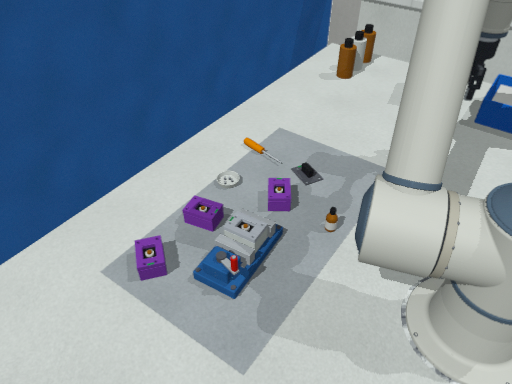

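The top view shows the vise at about (198,193), with the crank handle at (156,215) and the shaft at (164,198). The cover is at (335,184). The three purple look-alikes are at (145,136), (213,137) and (281,182). The only white and aluminium housing is the one in the vise at (206,191). I'll confirm this in an enlarged crop.

Run:
```python
import cv2,numpy as np
a=cv2.imread('pics/top0.png')
c=cv2.resize(a[160:230,145:255],None,fx=7,fy=7,interpolation=cv2.INTER_CUBIC)
cv2.imwrite('pics/c1.png',c)
c2=cv2.resize(a[160:210,310:360],None,fx=8,fy=8,interpolation=cv2.INTER_CUBIC)
c2=np.clip(c2.astype(float)*1.6,0,255).astype(np.uint8)
b=cv2.imread('pics/side0.png'); c3=cv2.resize(b[155:190,280:330],None,fx=8,fy=8,interpolation=cv2.INTER_CUBIC)
c3=cv2.copyMakeBorder(np.clip(c3*1.6,0,255).astype(np.uint8),0,120,0,0,cv2.BORDER_CONSTANT)
cv2.imwrite('pics/c2.png',np.hstack([c2,c3]))
```

```text
(no output)
```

View pics/c1.png

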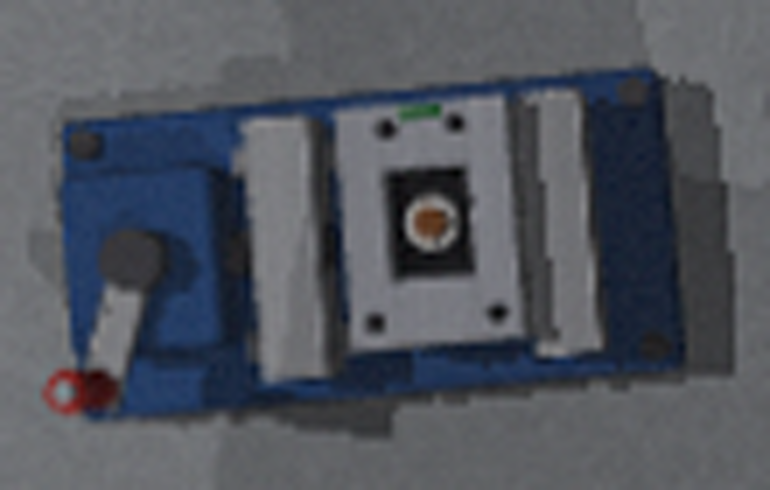

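View pics/c2.png

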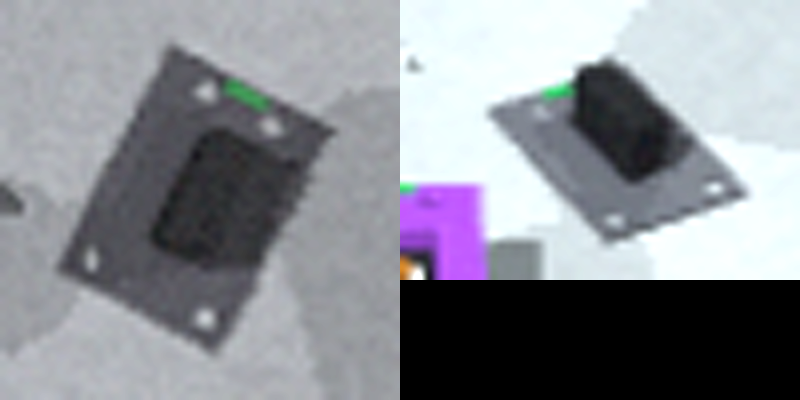

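```bash
cat >> h.py <<'E'
def crop(P,o,s): return (np.array(P,float)+.5)/s-.5+np.array(o)
def ang(v): return np.arctan2(v[1],v[0])
E
python3 - <<'E'
from h import *
np.set_printoptions(precision=4,suppress=True)
d=get('top');s=get('side')
c=lambda *P:crop(P,(145,160),7)
print('handle top',onz(d,c((65,391)),.121),'base',onz(d,c((98,390)),.081))
print('shaft z.08,.09',onz(d,c((132,258)),.085))
V=onz(d,c((65,122),(655,68),(685,370),(85,418)),.03);print('vise',V,np.linalg.norm(V-np.roll(V,-1,0),axis=1),ang(V[0]-V[1])-np.pi/2,ang(V[3]-V[2])-np.pi/2,ang(V[1]-V[2]))
H=onz(d,c((386,128),(456,121),(498,312),(375,322)),.08)  # (+,+13),(+,-13),(-,-23),(-,+23)
print('H',H,np.linalg.norm(H-np.roll(H,-1,0),axis=1),'cen',H.mean(0)) 
print('yaw',ang((H[0]+H[1]-H[2]-H[3])[:2]))
c=lambda *P:crop(P,(310,160),8)
C=onz(d,c((205,92),(270,125),(205,318),(92,258)),.003)
print('C',C,np.linalg.norm(C-np.roll(C,-1,0),axis=1),'cen',C.mean(0),'yaw',ang((C[0]+C[1]-C[2]-C[3])[:2]))
B=s['image'][150:200,270:340]
c=lambda *P:crop(P,(280,155),8)
S=onz(s,c((543,110),(714,187),(614,220))-np.array([50,0]),.003);print('side C (+13),( -23?), ',S)
# red handle in side
for n,x in(('top',d),('side',s)):
    im=x['image'].astype(int);m=((im[...,2]>110)&(im[...,1]<60)&(im[...,0]<60)).astype(np.uint8)
    _,L,st,ce=cv2.connectedComponentsWithStats(m); print(n,[(st[i],ce[i]) for i in range(1,len(st)) if st[i][4]>8])
P=onz(d,crop([(65,391)],(145,160),7),.121); print('handle mid in side',proj(s,P-[0,0,.02]))
E
```

```text
handle top [[0.4751 0.2198 0.121 ]] base [[0.4743 0.2197 0.081 ]]
shaft z.08,.09 [[0.5236 0.206  0.085 ]]
vise [[0.5791 0.2496 0.03  ]
 [0.5998 0.0143 0.03  ]
 [0.4812 0.0023 0.03  ]
 [0.4617 0.2402 0.03  ]] [0.2361 0.1192 0.2386 0.1178] 0.08763916673894867 0.08167576595106874 0.10075357282660896
H [[0.5724 0.1116 0.08  ]
 [0.5749 0.0853 0.08  ]
 [0.5037 0.0692 0.08  ]
 [0.4999 0.1153 0.08  ]] [0.0264 0.073  0.0462 0.0725] cen [0.5377 0.0954 0.08  ]
yaw 0.08639404269105454
C [[ 0.5973 -0.2589  0.003 ]
 [ 0.5856 -0.2819  0.003 ]
 [ 0.5173 -0.258   0.003 ]
 [ 0.5385 -0.2181  0.003 ]] [0.0259 0.0724 0.0452 0.0715] cen [ 0.5597 -0.2542  0.003 ] yaw -0.47058666235008256
side C (+13),( -23?),  [[ 0.5973 -0.2599  0.003 ]
 [ 0.518  -0.2573  0.003 ]
 [ 0.5394 -0.2175  0.003 ]]
top []
side [(array([230, 257,   8,  15,  76], dtype=int32), array([233.6053, 264.1711]))]
handle mid in side [[233.8137 263.1133]]
```

Geometry checks out: crank radius 50.5 mm, hole spacings as given, and both views agree within 1 mm. The crank is at about 0.36 rad. Moving to the handle.

Call:
servo_tool(increments=[[[0, 0, 0], 0.0993], [[0, 0, 0], 0.0993], [[0, 0, 0], 0.0993], [[0, 0, 0], 0.0993], [[1.0, -3.3, 0], 0], [[1.0, -3.3, 0], 0], [[1.0, -3.3, 0], 0], [[1.0, -3.3, 0], 0]], gripper=45)

```text
time_s: 0.87
position: [0.2816, -0.4429, 0.2311]
orientation: [-0.0, 1.0, -0.0, -0.0]
force: [1.4, 0.1, -0.5]
finger_gap: 0.0384
```

Call:
servo_tool(increments=[[[1.0, -3.3, 0], 0], [[1.0, -3.3, 0], 0], [[1.0, -3.3, 0], 0], [[1.0, -3.3, 0], 0], [[1.0, -3.3, 0], 0], [[1.0, -3.3, 0], 0], [[1.0, -3.3, 0], 0], [[1.0, -3.3, 0], 0]])

```text
time_s: 1.53
position: [0.3618, -0.1789, 0.2314]
orientation: [0.0, 1.0, -0.0, 0.0]
force: [1.1, -0.2, 0.2]
finger_gap: 0.0382
```

Call:
servo_tool(increments=[[[1.0, -3.3, 0], 0], [[1.0, -3.3, 0], 0], [[1.0, -3.3, 0], 0], [[1.0, -3.3, 0], 0], [[1.0, -3.3, 0], 0], [[1.0, -3.3, 0], 0], [[1.0, -3.3, 0], 0], [[1.0, -3.3, 0], 0]])

```text
time_s: 2.2
position: [0.4419, 0.0853, 0.2314]
orientation: [-0.0, 1.0, -0.0, 0.0]
force: [1.6, -0.8, 0.1]
finger_gap: 0.0383
```

Call:
servo_tool(increments=[[[0.83, -3.36, 0], 0], [[0.83, -3.36, 0], 0], [[0.83, -3.36, 0], 0], [[0.83, -3.36, 0], 0], [[0, 0, 3], 0], [[0, 0, 3], 0], [[0, 0, 3], 0], [[0, 0, 2], 0]])

```text
time_s: 2.87
position: [0.474, 0.2178, 0.1189]
orientation: [0.0, 1.0, 0.0, -0.001]
force: [-0.2, -0.2, -0.4]
finger_gap: 0.0387
```

Run:
```python
from h import *
s=get('side');d=get('top')
a=cv2.resize(s['image'][210:300,190:280],(540,540),interpolation=cv2.INTER_CUBIC)
cv2.imwrite('pics/g1.png',a)
```

```text
(no output)
```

View pics/g1.png

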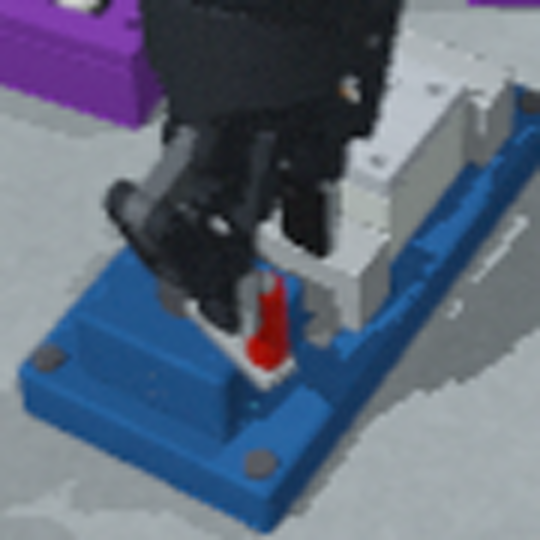

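The red handle, at crop (268,320), stands between the two fingers with clearance. I'll lower onto it and grip.

Call:
servo_tool(increments=[[[0.1, -0.2, 1.5], 0], [[0, 0, 1.3], 0], [[0, 0, 0], 0]])

```text
time_s: 3.22
position: [0.4758, 0.2197, 0.0929]
orientation: [0.0, 1.0, -0.0, -0.001]
force: [-0.8, -1.2, -0.6]
finger_gap: 0.0383
```

Call:
servo_tool(increments=[[[0, 0, 0], 0], [[0, 0, 0], 0], [[0, 0, 0], 0], [[0, 0, 0], 0], [[0, 0, 0], 0]], gripper=0)

```text
time_s: 3.63
position: [0.4767, 0.2201, 0.0947]
orientation: [-0.0, 1.0, -0.0, 0.001]
force: [-2.2, 1.9, 5.8]
finger_gap: 0.014
```

Run:
```python
import numpy as np
from bench import ctrl
s=ctrl.read_state();print(s['position'],s['force'],s['finger_gap'])
S=np.array([.5236,.206]);p=s['position'][:2]-S
print(np.linalg.norm(p),3.228-np.arctan2(p[1],p[0]))
r=.05;a0=np.arctan2(p[1],p[0])
n=16;th=a0-np.arange(n+1)*(2.8/n)
q=r*np.c_[np.cos(th),np.sin(th)];dq=np.diff(q,axis=0)*100
print(np.round(dq*[1,-1],2).tolist())
```

```text
[0.47667614 0.22010897 0.09469388] [-2.15965367  1.94769695  5.80054517] 0.013995797275001061
0.04899910224832164 0.37848592295152583
[[0.32, -0.81], [0.46, -0.74], [0.58, -0.65], [0.69, -0.54], [0.77, -0.41], [0.83, -0.27], [0.87, -0.12], [0.87, 0.03], [0.85, 0.18], [0.81, 0.33], [0.74, 0.46], [0.65, 0.59], [0.54, 0.69], [0.41, 0.77], [0.27, 0.83], [0.12, 0.87]]
```

Call:
servo_tool(increments=[[[0, 0, -0.4], 0], [[0.32, -0.81, 0], 0], [[0.46, -0.74, 0], 0], [[0.58, -0.65, 0], 0], [[0.69, -0.54, 0], 0], [[0, 0, 0], 0]])

```text
time_s: 4.13
position: [0.4956, 0.2487, 0.0976]
orientation: [-0.001, 1.0, -0.0, -0.001]
force: [-7.7, 15.4, -6.5]
finger_gap: 0.0139
```

```bash
cat > st.py <<'E'
import numpy as np
from bench import ctrl
s=ctrl.read_state();print(s['position'],s['force'],s['finger_gap'],s['orientation'])
S=np.array([.5236,.206]);p=s['position'][:2]-S
print(np.linalg.norm(p),3.228-np.arctan2(p[1],p[0]))
E
python3 st.py
```

```text
[0.4956066  0.24871581 0.09756039] [-7.73593914 15.4126152  -6.47419026] 0.013924934559974152 [-6.44849060e-04  9.99998906e-01 -2.72736483e-04 -1.30326675e-03]
0.0510712284870421 1.0770833314907144
```

Run:
```python
import numpy as np
S=np.array([.5254,.2083]);r=.05;cmd=np.array([.4972,.2475])
p=np.array([.4956,.2487])-S;a=np.arctan2(p[1],p[0]);print(np.linalg.norm(p),3.228-a)
th=a-np.arange(1,9)*.175
q=S+r*np.c_[np.cos(th),np.sin(th)]
print(np.round(np.diff(np.vstack([cmd,q]),axis=0)*[100,-100],2).tolist(),q[-1])
```

```text
0.050201593600203556 1.021670523273341
[[0.6, -0.56], [0.81, -0.32], [0.86, -0.17], [0.87, -0.02], [0.86, 0.13], [0.83, 0.28], [0.77, 0.42], [0.68, 0.55]] [0.56000761 0.24438757]
```

Call:
servo_tool(increments=[[[0.6, -0.56, 0], 0], [[0.81, -0.32, 0], 0], [[0.86, -0.17, 0], 0], [[0.87, -0.02, 0], 0], [[0, 0, 0], 0]])

```text
time_s: 4.55
position: [0.5286, 0.2581, 0.0975]
orientation: [-0.0, 1.0, -0.0, -0.0]
force: [2.8, 3.1, -10.4]
finger_gap: 0.0139
```

```bash
sed -i 's/.5236,.206/.5254,.2083/' st.py; python3 st.py
```

```text
[0.52856579 0.25805515 0.09749497] [  2.84731128   3.08000993 -10.35282843] 0.013870089429129756 [-7.64434941e-05  9.99999940e-01 -3.06079718e-04 -1.46183499e-04]
0.04985576852519489 1.7207453540109132
```

Run:
```python
import numpy as np
S=np.array([.5254,.2083]);r=.05
th=3.228-1.0217-np.arange(4,13)*.175
q=S+r*np.c_[np.cos(th),np.sin(th)]
print(np.round(np.diff(q,axis=0)*[100,-100],2).tolist(),q[-1])
```

```text
[[0.86, 0.13], [0.83, 0.28], [0.77, 0.42], [0.68, 0.55], [0.58, 0.66], [0.45, 0.75], [0.32, 0.82], [0.17, 0.86]] [0.57511777 0.213605  ]
```

Call:
servo_tool(increments=[[[0.86, 0.13, 0.1], 0], [[0.83, 0.28, 0], 0], [[0.77, 0.42, 0], 0], [[0.68, 0.55, 0], 0], [[0, 0, 0], 0]])

```text
time_s: 4.97
position: [0.5603, 0.2432, 0.097]
orientation: [0.0, 1.0, -0.001, 0.0]
force: [1.0, -5.3, 4.9]
finger_gap: 0.0137
```

```bash
python3 st.py
```

```text
[0.56031984 0.24320942 0.09704955] [ 0.9889284  -5.29253527  4.90931399] 0.01374610797028843 [ 7.22537043e-05  9.99999755e-01 -5.04825682e-04  4.80167374e-04]
0.049376744371829914 2.442751139981136
```

Call:
servo_tool(increments=[[[0.58, 0.66, 0], 0], [[0.45, 0.75, 0], 0], [[0.32, 0.82, 0], 0], [[0.17, 0.86, 0], 0], [[0, 0, 0], 0]])

```text
time_s: 5.38
position: [0.5743, 0.2122, 0.097]
orientation: [-0.0, 1.0, -0.001, -0.0]
force: [-3.8, -4.7, 7.6]
finger_gap: 0.0136
```

```bash
python3 st.py
python3 - <<'E'
import numpy as np
S=np.array([.5254,.2083]);r=.05
th=3.228-3.12-np.arange(0,5)*.1
q=S+r*np.c_[np.cos(th),np.sin(th)]
print(np.round(np.diff(q,axis=0)*[100,-100],2).tolist(),q[-1])
E
```

```text
[0.57432323 0.21222659 0.0969688 ] [-3.7892566  -4.67122583  7.58395659] 0.013594323351751043 [-2.25676571e-05  9.99999826e-01 -5.86640291e-04 -5.24350593e-05]
0.049080549267862705 3.1479114613647585
[[0.03, 0.5], [-0.02, 0.5], [-0.07, 0.49], [-0.12, 0.49]] [0.5732835  0.19390659]
```

Call:
servo_tool(increments=[[[0, 0.5, 0], 0], [[0, 0.5, 0], 0], [[0, 0, 0], 0]])

```text
time_s: 5.63
position: [0.5742, 0.203, 0.097]
orientation: [-0.0, 1.0, -0.0, 0.0]
force: [-4.8, -0.1, 7.3]
finger_gap: 0.0136
```

```bash
python3 st.py
```

```text
[0.57418491 0.20296572 0.09701813] [-4.76815335 -0.0896097   7.28228653] 0.01362748614702341 [-2.38077588e-04  9.99999884e-01 -4.04737774e-04  1.08526614e-04]
0.049075676132734815 3.336910197405171
```

Call:
servo_tool(increments=[[[-0.07, 0.3, 0], 0], [[-0.08, 0.3, 0], 0], [[0, 0, 0], 0], [[0, 0, 0], 0]])

```text
time_s: 5.97
position: [0.5733, 0.1979, 0.0971]
orientation: [-0.001, 1.0, -0.0, 0.001]
force: [-2.3, 6.1, 3.9]
finger_gap: 0.0139
```

```bash
python3 st.py
```

```text
[0.57327166 0.1978923  0.09712373] [-2.27246615  6.11354394  3.93194551] 0.013884874487664184 [-6.29058158e-04  9.99999444e-01 -2.98011775e-04  7.91694508e-04]
0.04898995983722699 3.4420768886489403
```

Call:
servo_tool(increments=[[[-0.05, 0.2, 0], 0], [[-0.03, 0.1, 0], 0], [[0, 0, 0], 0], [[0, 0, 0], 0]])

```text
time_s: 6.3
position: [0.5729, 0.1962, 0.0972]
orientation: [-0.002, 1.0, -0.0, 0.001]
force: [-0.6, 17.3, 1.6]
finger_gap: 0.014
```

Call:
servo_tool(increments=[[[-0.03, 0.1, 0], 0], [[0, 0, 0], 0], [[0, 0, 0], 0]])

```text
time_s: 6.55
position: [0.5727, 0.1955, 0.0972]
orientation: [-0.002, 1.0, -0.0, 0.001]
force: [0.8, 20.0, -0.0]
finger_gap: 0.0137
```

```bash
python3 st.py
```

```text
[0.57274411 0.19553989 0.09723403] [ 0.8171186  20.00479132 -0.02850626] 0.013724424517099884 [-1.80220922e-03  9.99997250e-01 -3.22807085e-04  1.46535720e-03]
0.049033505551921146 3.491262877441249
```

Call:
servo_tool(increments=[[[0, 0, 0], 0], [[0, 0, 0], 0], [[0, 0, 0], 0], [[0, 0, 0], 0], [[0, 0, -1.5], 0], [[0, 0, -3], 0], [[0, 0, -3], 0], [[0, 0, -3], 0]], gripper=45)

```text
time_s: 7.22
position: [0.5716, 0.1929, 0.2025]
orientation: [0.0, 1.0, -0.0, -0.0]
force: [1.3, 0.1, 0.4]
finger_gap: 0.0381
```

Call:
servo_tool(increments=[[[0, 3.5, 0], 0], [[0, 3.5, 0], 0.1], [[0, 3.5, 0], 0.1], [[0, 3.5, 0], 0.1], [[0, 3.5, 0], 0.1], [[0, 0, 0], 0.07], [[0, 0, 0], 0]])

```text
time_s: 7.8
position: [0.5507, 0.0189, 0.2015]
orientation: [0.0, 0.972, -0.236, 0.0]
force: [-0.4, 0.9, 0.7]
finger_gap: 0.0383
```

Call:
servo_tool(increments=[[[1.66, 2.98, 0], 0], [[1.66, 2.98, 0], 0], [[1.66, 2.98, 0], 0], [[1.66, 2.98, 0], 0], [[1.66, 2.98, 0], 0], [[1.66, 2.98, 0], 0], [[1.66, 2.98, 0], 0], [[1.66, 2.98, 0], 0]])

```text
time_s: 8.47
position: [0.5618, -0.253, 0.2013]
orientation: [-0.0, 0.973, -0.231, 0.0]
force: [0.7, -0.0, -0.6]
finger_gap: 0.0385
```

Call:
servo_tool(increments=[[[0, 0, 3], 0], [[0, 0, 3], 0], [[0, 0, 3], 0], [[0, 0, 3], 0], [[0, 0, 0], 0]])

```text
time_s: 8.88
position: [0.5593, -0.2499, 0.0762]
orientation: [-0.001, 0.973, -0.231, -0.004]
force: [-2.6, 1.7, -1.2]
finger_gap: 0.0386
```

```bash
python3 st.py
python3 - <<'E'
from h import *
s=get('side','s2');d=get('top','t2')
a=cv2.resize(s['image'][130:200,270:350],(560,490),interpolation=cv2.INTER_CUBIC)
cv2.imwrite('pics/g2.png',np.clip(a*1.5,0,255))
cv2.imwrite('pics/c3.png',cv2.resize(d['image'][160:230,145:255],None,fx=7,fy=7,interpolation=cv2.INTER_CUBIC))
E
```

```text
[ 0.55926694 -0.24991599  0.07623933] [-2.59041783  1.65082854 -1.19960162] 0.038569089293060736 [-0.00109791  0.9728402  -0.23144638 -0.00364807]
0.45946584486666003 4.725020033591118[ WARN:0@3.329] global loadsave.cpp:1063 imwrite_ Unsupported depth image for selected encoder is fallbacked to CV_8U.
```

View pics/g2.png

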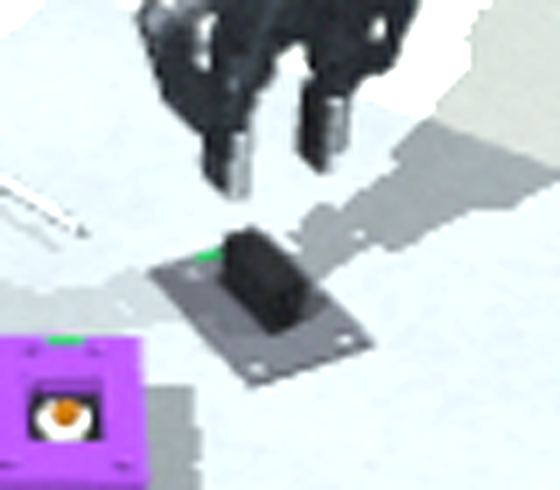

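View pics/c3.png

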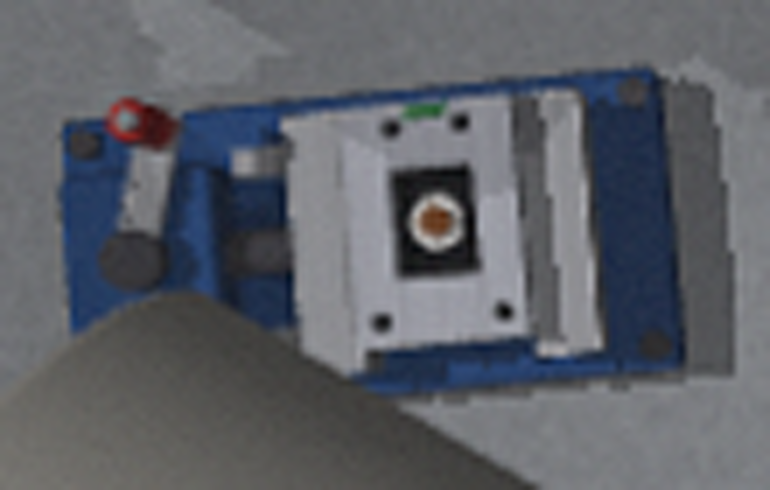

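The jaw is seated against the housing and the crank points to about +x, with the handle at crop (128,120). Below the open fingers, the cover's black block lies slightly off centre. I'll correct that, then descend and grip.

Call:
servo_tool(increments=[[[0.28, 0.34, 0], 0], [[0, 0, 2.5], 0], [[0, 0, 2], 0], [[0, 0, 1.2], 0], [[0, 0, 0.5], 0], [[0, 0, 0], 0], [[0, 0, 0], 0]])

```text
time_s: 9.57
position: [0.563, -0.2567, 0.0204]
orientation: [0.0, 0.972, -0.233, 0.001]
force: [-0.3, -0.6, -0.6]
finger_gap: 0.0384
```

```bash
python3 st.py
python3 - <<'E'
from h import *
np.set_printoptions(precision=4,suppress=True)
d=get('top','t3')
c=lambda *P:crop(P,(145,160),7)
H=onz(d,c((390,128),(460,121),(504,311),(382,322)),.08)
print('H',H,np.linalg.norm(H-np.roll(H,-1,0),axis=1),'cen',H.mean(0),'yaw',ang((H[0]+H[1]-H[2]-H[3])[:2]))
print('handle',onz(d,c((128,120)),.121))
E
```

```text
[ 0.56304013 -0.2566873   0.02041799] [-0.28455134 -0.60729905 -0.6139045 ] 0.03836702149294996 [ 1.81265682e-04  9.72492553e-01 -2.32932983e-01  6.53399921e-04]
0.4665082752694855 4.718023720103512
H [[0.5724 0.1101 0.08  ]
 [0.5749 0.0838 0.08  ]
 [0.5041 0.067  0.08  ]
 [0.4999 0.1126 0.08  ]] [0.0264 0.0728 0.0458 0.0725] cen [0.5378 0.0934 0.08  ] yaw 0.09949058799690726
handle [[0.5723 0.1978 0.121 ]]
```

Call:
servo_tool(increments=[[[-0.3, -0.1, 0.6], 0], [[0, 0, 0.5], 0], [[0, 0, 0], 0], [[0, 0, 0], 0]])

```text
time_s: 9.95
position: [0.5599, -0.2539, 0.0081]
orientation: [-0.0, 0.972, -0.233, -0.0]
force: [0.3, -0.4, -0.4]
finger_gap: 0.0387
```

Call:
servo_tool(increments=[[[0, 0, 0], 0], [[0, 0, 0], 0], [[0, 0, 0], 0], [[0, 0, 0], 0], [[0, 0, 0], 0], [[0, 0, 0], 0]], gripper=0)

```text
time_s: 10.45
position: [0.5604, -0.2542, 0.0086]
orientation: [0.0, 0.972, -0.233, 0.0]
force: [-1.0, -0.2, 6.0]
finger_gap: 0.0166
```

Call:
servo_tool(increments=[[[0, 0, -0.5], 0], [[0, 0, -1.5], 0], [[0, 0, -2.5], 0], [[0, 0, -2.5], 0], [[0, 0, -2.5], 0], [[0, 0, -2.5], 0], [[0, 0, -1.5], 0], [[0, 0, 0], 0]])

```text
time_s: 11.12
position: [0.5615, -0.2548, 0.1467]
orientation: [0.001, 0.972, -0.233, 0.002]
force: [0.7, -0.2, -2.4]
finger_gap: 0.0166
```

Call:
servo_tool(increments=[[[0, 0, 0], -0.07], [[0, 0, 0], -0.075], [[0, 0, 0], -0.075], [[0, 0, 0], -0.07], [[0, 0, 0], -0.07], [[0, 0, 0], -0.07], [[0, 0, 0], -0.07], [[0, 0, 0], -0.07]])

```text
time_s: 11.78
position: [0.5595, -0.2537, 0.142]
orientation: [-0.001, 0.999, 0.051, -0.001]
force: [0.3, -0.5, -2.4]
finger_gap: 0.0167
```

Call:
servo_tool(increments=[[[0, 0, 0], 0], [[0, 0, 0], 0]])

```text
time_s: 11.95
position: [0.5597, -0.2538, 0.1424]
orientation: [-0.0, 0.999, 0.049, -0.001]
force: [-1.1, -0.0, -2.5]
finger_gap: 0.0167
```

Run:
```python
from h import *
s=ctrl.read_state();o=s['orientation'];psi=2*np.arctan2(o[2],o[1]);print(s['position'],psi,s['force'],s['finger_gap'])
t=np.array([.5385,.0934])-s['position'][:2]
print(t@[np.cos(psi),np.sin(psi)],t@[np.sin(psi),-np.cos(psi)])
```

```text
[ 0.55970322 -0.2538331   0.14238609] 0.09739406852866754 [-1.1011407  -0.03838727 -2.45393244] 0.016698917511388193
0.012662267202923596 -0.3476493487367949
```

Call:
servo_tool(increments=[[[0.09, -1.5, 0], 0], [[0.09, -2.5, 0], 0], [[0.09, -2.5, 0], 0], [[0.09, -2.5, 0], 0], [[0.09, -2.5, 0], 0], [[0.09, -2.5, 0], 0], [[0.09, -2.5, 0], 0], [[0.09, -2.5, 0], 0]])

```text
time_s: 12.62
position: [0.5478, -0.0627, 0.143]
orientation: [-0.0, 0.999, 0.049, -0.0]
force: [0.5, 0.9, -2.9]
finger_gap: 0.0172
```

Call:
servo_tool(increments=[[[0.09, -2.5, 0], 0], [[0.09, -2.5, 0], 0], [[0.09, -2.5, 0], 0], [[0.09, -2.5, 0], 0], [[0.09, -2.5, 0], 0], [[0.09, -2.3, 0], 0], [[0, -1, 0], 0], [[0, 0, 0], 0]])

```text
time_s: 13.28
position: [0.5374, 0.0955, 0.1431]
orientation: [-0.0, 0.999, 0.05, -0.0]
force: [-0.2, 0.8, -2.7]
finger_gap: 0.0168
```

Call:
servo_tool(increments=[[[0, 0, 0], 0], [[0, 0, 0], 0], [[0, 0, 0], 0]])

```text
time_s: 13.53
position: [0.5382, 0.0925, 0.1432]
orientation: [0.0, 0.999, 0.049, -0.0]
force: [-0.3, -0.2, -3.4]
finger_gap: 0.0171
```

Run:
```python
from h import *
s=ctrl.read_state();o=s['orientation'];psi=2*np.arctan2(o[2],o[1]);print(s['position'],psi,s['force'],o)
d=get('top','t4');s=get('side','s4')
r=lambda x,o,w,h,f:cv2.resize(x['image'][o[1]:o[1]+h,o[0]:o[0]+w],None,fx=f,fy=f,interpolation=cv2.INTER_CUBIC)
a=r(s,(210,180),90,80,7)
cv2.imwrite('pics/s4c.png',cv2.convertScaleAbs(a,alpha=1.3))
```

```text
[0.53815745 0.09252423 0.14322976] 0.09815703126802942 [-0.28037497 -0.18954087 -3.36460087] [ 8.65242097e-05  9.98795887e-01  4.90588152e-02 -3.82920845e-05]
```

View pics/s4c.png

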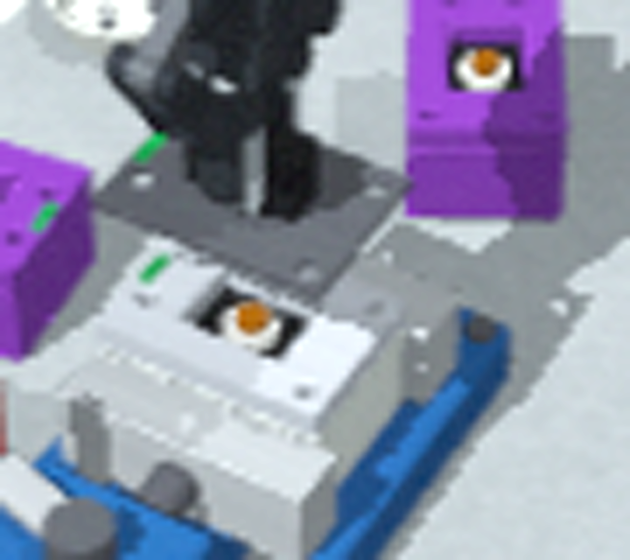

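In the side view the cover holes are at crop (142,179), (307,273) and (378,190). The matching housing holes are at (145,300), (303,392) and (374,309), and both green marks are on the same side. I'll refine these with centroids and work out the relative offset.

```bash
cat >> h.py <<'E'
def cen(img,p,bright,r=3,it=3):
    g=img.astype(float).mean(2);p=np.array(p,float)
    for _ in range(it):
        x0,y0=np.round(p).astype(int);w=g[y0-r:y0+r+1,x0-r:x0+r+1]
        if not bright: w=-w
        b=np.median(w);w=np.clip(w-b-.35*(w.max()-b),0,None)
        Y,X=np.mgrid[y0-r:y0+r+1,x0-r:x0+r+1];p=np.array([(w*X).sum(),(w*Y).sum()])/w.sum()
    return p
L=np.array([[.036,.013],[-.036,.023],[-.036,-.023]])
def fit(P):
    a,b=L-L.mean(0),P-P.mean(0)
    y=np.arctan2((a[:,0]*b[:,1]-a[:,1]*b[:,0]).sum(),(a*b).sum())
    R=np.array([[np.cos(y),-np.sin(y)],[np.sin(y),np.cos(y)]]);t=P.mean(0)-R@L.mean(0)
    return t,y,np.abs(P-(L@R.T+t)).max()
def meas(d,px,z,bright):
    q=np.array([cen(d['image'],p,bright) for p in px]);return q,fit(onz(d,q,z)[:,:2])
E
python3 - <<'E'
from h import *
np.set_printoptions(precision=4,suppress=True)
s=get('side');c=lambda P:crop(P,(210,180),7)
q,C=meas(s,c([(142,179),(307,273),(378,190)]),.1366,True);print((q-[210,180])*7+3,C)
q,H=meas(s,c([(145,300),(303,392),(374,309)]),.08,False);print((q-[210,180])*7+3,H)
psi=.098;t=H[0]-C[0];print('err',t,H[1]-C[1],'tool',t@[np.cos(psi),np.sin(psi)],t@[np.sin(psi),-np.cos(psi)])
d=get('top')
ch=lambda P:crop(P,(145,160),7)
print('top now visible? H', meas(cv2.imread and {**d,'image':cv2.imread('pics/t2.png')},ch([(390,128),(382,322),(504,311)]),.08,False)[1])
E
```

```text
[[111.9864 155.2089]
 [307.8972 312.4525]
 [404.7413 222.5928]] (array([0.5332, 0.0956]), np.float64(-0.11095323437459467), np.float64(0.018608595155850005))
[[149.0111 264.1095]
 [334.6869 405.8017]
 [395.2079 328.9505]] (array([0.5323, 0.0877]), np.float64(-0.09422599114106692), np.float64(0.013185152788291354))
err [-0.001  -0.0079] 0.016727243233527755 tool -0.0017485062166789447 0.007774121868475227
top now visible? H (array([0.5392, 0.0922]), np.float64(0.08839577398850772), np.float64(0.0017080435154248619))
```

Run:
```python
from h import *
np.set_printoptions(precision=4,suppress=True)
import h
s=get('side');c=lambda P:crop(P,(210,180),7)
def cen2(img,p,bright):
    return cen(img,p,bright,r=2,it=1)
psi=.098
for name,f in(('eye',lambda i,p,b:p),('cen',cen2)):
    R=[]
    for P,z,b in(([(142,179),(307,273),(378,190)],.1366,True),([(145,300),(303,392),(374,309)],.08,False)):
        q=np.array([f(s['image'],p,b) for p in c(P)]);F=fit(onz(s,q,z)[:,:2]);R.append(F);print(name,((q-[210,180])*7+3).round().tolist(),F)
    t=R[1][0]-R[0][0];print('err',t,R[1][1]-R[0][1],'tool',t@[np.cos(psi),np.sin(psi)],t@[np.sin(psi),-np.cos(psi)])
```

```text
eye [[142.0, 179.0], [307.0, 273.0], [378.0, 190.0]] (array([0.538 , 0.0917]), np.float64(0.08703283509309725), np.float64(0.0004945843000307981))
eye [[145.0, 300.0], [303.0, 392.0], [374.0, 309.0]] (array([0.5378, 0.0942]), np.float64(0.09392136111271404), np.float64(0.0007730850698836611))
err [-0.0001  0.0025] 0.006888526019616786 tool 0.0001095035119683924 -0.002509544393856551
cen [[144.0, 181.0], [309.0, 275.0], [374.0, 192.0]] (array([0.5374, 0.0924]), np.float64(0.09002435695751294), np.float64(0.0005593407971723474))
cen [[143.0, 296.0], [302.0, 393.0], [374.0, 309.0]] (array([0.5383, 0.0938]), np.float64(0.07667956088142128), np.float64(0.001144778125357085))
err [0.0009 0.0014] -0.013344796076091667 tool 0.0010026808225579577 -0.0013315173741939696
```

Call:
servo_tool(increments=[[[0.03, -0.2, 0], 0], [[0, 0, 0.8], 0], [[0, 0, 1.0], 0], [[0, 0, 1.0], 0], [[0, 0, 0.8], 0], [[0, 0, 0.6], 0], [[0, 0, 0.2], 0], [[0, 0, 0], 0]])

```text
time_s: 14.45
position: [0.5378, 0.0954, 0.0985]
orientation: [0.0, 0.999, 0.05, -0.001]
force: [-0.8, -0.2, -2.6]
finger_gap: 0.0169
```

Call:
servo_tool(increments=[[[0, 0, 0], 0], [[0, 0, 0], 0], [[0, 0, 0], 0], [[0, 0, 0], 0]])

```text
time_s: 14.78
position: [0.5384, 0.0955, 0.0996]
orientation: [-0.0, 0.999, 0.05, 0.0]
force: [0.6, -0.6, -3.0]
finger_gap: 0.0173
```

Run:
```python
from h import *
s=ctrl.read_state();o=s['orientation'];psi=2*np.arctan2(o[2],o[1]);print(s['position'],psi,s['force'],o)
d=get('top','t5');s=get('side','s5')
r=lambda x,o,w,h,f:cv2.resize(x['image'][o[1]:o[1]+h,o[0]:o[0]+w],None,fx=f,fy=f,interpolation=cv2.INTER_CUBIC)
a=r(s,(215,195),64,55,9); b=r(d,(180,165),48,60,4.6*0+5)
c=cv2.copyMakeBorder(b,0,max(0,a.shape[0]-b.shape[0]),0,0,cv2.BORDER_CONSTANT)
a=cv2.copyMakeBorder(a,0,c.shape[0]-a.shape[0],0,0,cv2.BORDER_CONSTANT)
x=cv2.convertScaleAbs(np.hstack([a,c]),alpha=1.3);print(x.shape);cv2.imwrite('pics/m5.png',x[:, :800])
```

```text
[0.53836499 0.0954916  0.09962247] 0.09961534017961768 [ 0.5539927  -0.55608288 -2.95310456] [-1.67006580e-05  9.98759807e-01  4.97870764e-02  3.08838583e-04]
(495, 816, 3)
```

View pics/m5.png

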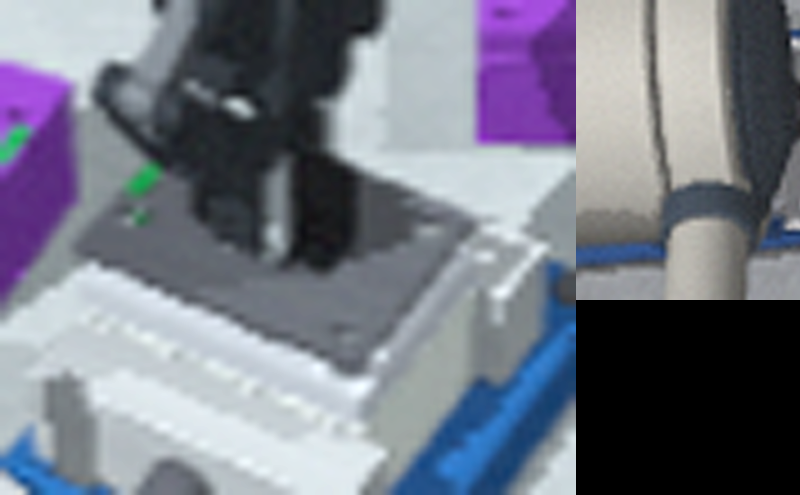

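In the side view the cover sits just above the housing with the green mark at (145,180). The holes are at (135,212), (345,332) and (428,230). The top view is blocked by the arm. Measuring the residual.

Run:
```python
from h import *
np.set_printoptions(precision=4,suppress=True)
s=get('side');c=lambda P:crop(P,(215,195),9)
for z in(.093,.095): print('holes',z,fit(onz(s,c([(135,212),(345,332),(428,230)]),z)[:,:2]))
def fc(P,z):
    q=onz(s,c(P),z)[:,:2];h.L=np.array([[.045,.032],[-.045,.032],[-.045,-.032]]);r=h.fit(q);return r
import h
print('corners top',fc([(75,245),(350,370),(478,222)],.095))
h.L=np.array([[.036,.013],[-.036,.023],[-.036,-.023]])
# predicted pixel of cover holes if aligned with housing est (.5380,.0940,.094)
y=.094;R=np.array([[np.cos(y),-np.sin(y)],[np.sin(y),np.cos(y)]])
P=np.c_[h.L@R.T+[.538,.094],np.full(3,.093)];print('pred px',((proj(s,P)-[215,195]+.5)*9-.5).round())
# independent reading of housing holes from first (unoccluded) side picture s2
s2=cv2.imread('pics/s2.png')
P[:,2]=.08;p=proj(s,P);print('housing pred px side',p)
o=[205,195];x=cv2.resize(s2[195:255,205:275],None,fx=11,fy=11,interpolation=cv2.INTER_CUBIC)[:600]
cv2.imwrite('pics/h2.png',x);print((p-o+.5)*11-.5)
```

```text
holes 0.093 (array([0.5394, 0.0938]), np.float64(0.08508700096566892), np.float64(0.0009629633400830007))
holes 0.095 (array([0.5382, 0.0954]), np.float64(0.0850870009656688), np.float64(0.0010057057692995086))
corners top (array([0.5373, 0.0955]), np.float64(0.0748102014652965), np.float64(0.0010184111416155495))
pred px [[141. 216.]
 [347. 336.]
 [433. 229.]]
housing pred px side [[230.3945 222.2455]
 [253.15   235.5571]
 [262.5713 223.7081]]
[[284.3392 304.7004]
 [534.6505 451.1276]
 [638.2842 320.7895]]
```

View pics/h2.png

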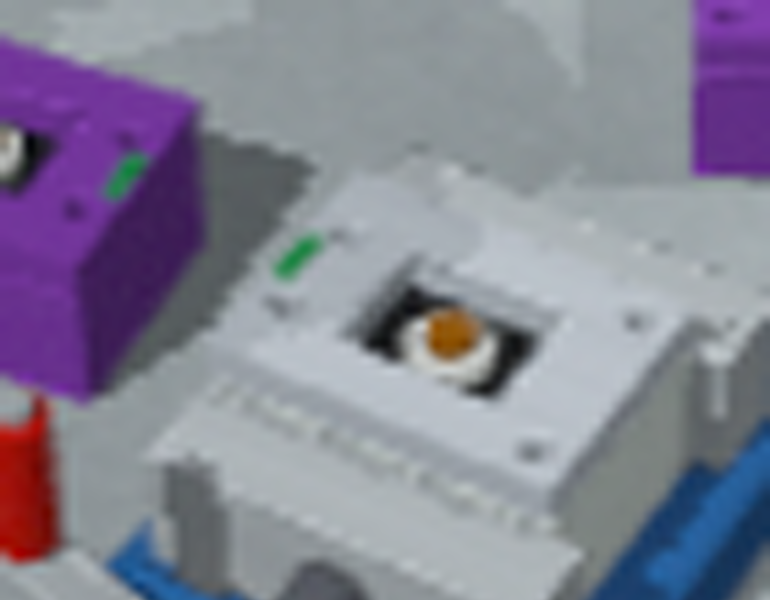

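Run:
```python
from h import *
import h
np.set_printoptions(precision=4,suppress=True)
s=get('side');d=get('top')
h.L=np.array([[.036,.013],[.036,-.013],[-.036,.023],[-.036,-.023]])
print('side H',h.fit(onz(s,crop([(278,304),(340,237),(533,450),(637,321)],(205,195),11),.08)[:,:2]))
print('top H',h.fit(onz(d,crop([(390,128),(460,121),(382,322),(504,311)],(145,160),7),.08)[:,:2]))
print('top C0',h.fit(onz(d,crop([(205,92),(270,125),(92,258),(205,318)],(310,160),8),.003)[:,:2]))
print(ctrl.read_state()['position'])
```

```text
side H (array([0.5387, 0.0945]), np.float64(0.1012749400565813), np.float64(0.0007638026292663413))
top H (array([0.5378, 0.0934]), np.float64(0.09787358492279906), np.float64(0.0002713492421018149))
top C0 (array([ 0.5597, -0.2542]), np.float64(-0.47347858125548803), np.float64(0.0007623256375206278))
[0.5382 0.0955 0.0993]
```

The housing is at about (0.5382, 0.0940) with yaw 0.099, and the cover is about 0.8 mm towards +y with matching yaw. I'll make one small correction and let it settle.

Call:
servo_tool(increments=[[[0, 0.07, 0.05], 0], [[0, 0, 0], 0], [[0, 0, 0], 0], [[0, 0, 0], 0], [[0, 0, 0], 0], [[0, 0, 0], 0], [[0, 0, 0], 0], [[0, 0, 0], 0]])

```text
time_s: 15.7
position: [0.5382, 0.0948, 0.0988]
orientation: [-0.0, 0.999, 0.05, -0.0]
force: [-0.2, 0.7, -2.3]
finger_gap: 0.017
```

Run:
```python
from h import *
for _ in range(2):
    d=get('side','s6'); s=ctrl.read_state();o=s['orientation'];print(s['position'],2*np.arctan2(o[2],o[1]),o,s['force'],s['finger_gap'],np.abs(s['joint_velocities']).max())
x=cv2.resize(d['image'][195:275,195:285],None,fx=7,fy=7,interpolation=cv2.INTER_CUBIC)
cv2.imwrite('pics/f.png',cv2.convertScaleAbs(x,alpha=1.3))
```

```text
[0.53825691 0.09477396 0.09879455] 0.09958448979677782 [-3.27061803e-07  9.98760622e-01  4.97716727e-02  2.04897772e-05] [-0.00606213 -0.11190262 -2.56851615] 0.016833098939099324 0.0018358959804048625
[0.53827003 0.09477704 0.09879503] 0.09959144658248856 [2.80360510e-06 9.98760449e-01 4.97751468e-02 1.81264874e-05] [-0.26014035  0.55808358 -2.14470399] 0.01688263274632224 0.001977298092913773
```

View pics/f.png

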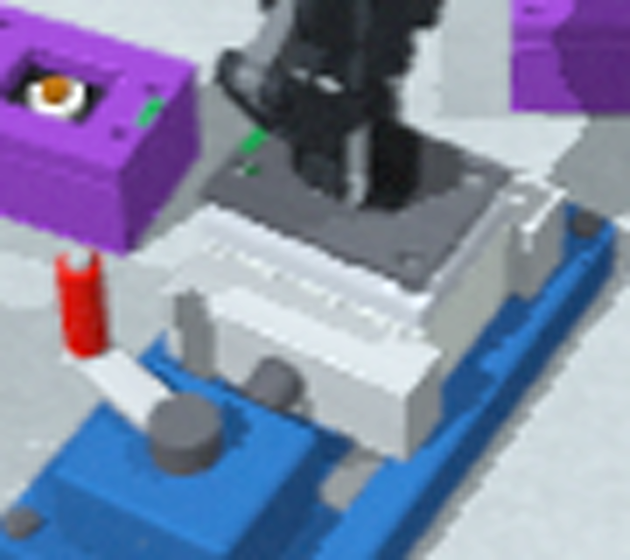

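The plate is level about 1 cm above the housing, with the green mark at (252,140) on the marked side. The crank handle at (82,305) is still wound on, and the wrist feels only the plate's weight. Handing in.

```bash
python3 -c "
from bench import sign_off
print(sign_off())"
```

```text
the job is handed in; nothing more can be done
None
```

The housing is clamped and the arm is holding the cover plate over it. I handed the job in at about 16 s of the 58 s allowed; the sign-off gives no verdict.

- **Clamping:** I wound the crank clockwise from about 0.37 rad to 3.45–3.49 rad. The last reading before letting go was about 20 N on the handle, above the 10–15 N you gave. Later pictures show the jaw seated against the housing and the crank still wound on.
- **Cover:** I gripped it by the black block. It is level, its underside is about 10 mm above the housing top (worked out from the grip height), and the green mark is on the housing's green-mark side. In the last checks it was still, and the wrist felt only the plate's weight (about 2–2.5 N), with no sign that it touched the housing.
- **Alignment:** By my estimates the holes line up to about 1 mm, and the yaw matches (about 0.099 rad). I moved the plate a last 0.7 mm and did not measure the holes again after that.
- **Checks that disagreed or failed:** My separate estimates of the cover and housing centres differed by 1–2 mm, and I took a middle value. The first automatic hole-finding run locked onto the wrong features, so I dropped it. The arm blocked the top camera at the end, so the final check used only the side camera and one covered hole was not seen.
- **Other objects:** I did not reach for the oil bottle, screw dish, screwdriver or the purple look-alikes. I did not measure their positions again at the end.

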